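# Pack the spare pump cassette under the case's cantilever tray

## Task

Pack the blue pump cassette into the service case: swing the case's blue top tray up and right over to the back on its arms, stand the cassette dome up on the compartment floor, down between the two yellow bars and the two white end walls, then swing the tray forward again and lower it until it is fully home, and let go of everything. Never let the cassette or the tray drop; leave the orange cassette and everything else on the bench where it is, and what lies in the tray and in the case must stay in there.

Things in the scene. Friction and masses are not known exactly. Their poses are not given: they have to be found in the camera images.
- case: Grey service case, fixed, 164 (x) x 260 (y) mm, rim 62 mm high, closed by its blue top tray. Origin: centre of its underside; x points to its back, the way the tray swings open, y along its length. A cassette seated in the bay (long side along x) stays 6 mm below the closed tray. The tray's steel arms run along both ends, 139 mm from the centre.
- bay (a point): Centre of the cassette's bay on the case's compartment floor, 15 mm above the bench; 52.5 mm to -y of the case's centre, axes as the case. Two yellow bars along x, 44 mm clear apart (y), tops 11 mm above the floor; two white end walls, rim-high, 68 mm clear apart (x), 70 mm long. Finger room: 72 mm to each side in y, none past the cassette's ends. A cassette on top of the bars holds the tray up.
- tray_lift (a joint): Tray swing a in rad: 0 = closed on the rim, 1.83 = open at its stop. On parallel arms 100 mm long the tray stays level, moving to case +x by 100 mm x (sin(a-1.047)+0.866) and up by 100 mm x (cos(a-1.047)-0.5): top at a = 1.05 (50 mm up), at the stop 157 mm back, 21 mm up. Tray 0.35 kg, little friction: falls shut before the top, falls open and stays there past it.
- tray_handle (a point): Middle of the tray's handle: steel bar 10 mm thick, 120 mm long, along the case's y, over the case's centre and 119 mm above the bench when closed; 10 mm posts at its ends. Tray 160 (x) x 262 (y) x 34 mm, underside 63 mm above the bench when closed; its floor is 52 mm, its walls and dividers' tops 22 mm under the bar's centre (one divider right beneath the bar). Axes as the case.
- blue_cassette_mid (a point): Blue pump cassette to pack, loose, about 0.22 kg, in one of the rack's lanes: block 60 (x) x 36 (y) x 24 mm with a dome (radius 21 mm, full width) on top, 42 mm high in all. Wide faces (y) are flat up to the dome's top; ends (x) are flat over the lower 24 mm only. Point: its centre, 21 mm above its underside, z up through the dome.
- orange_cassette_mid (a point): A like cassette in orange, in the other lane of the rack; leave it. Point and axes as for the blue one.
- rack: Fixed aluminium rack, two open-ended lanes along its x at y +25 and -25 mm, about 42 mm wide, floors 12 mm above the bench. Base 54 (x) x 104 (y) mm; walls 50 mm long, as high as the cassettes' tops (54 mm), 3 mm beside them. A cassette lies along its lane, jutting 3 to 5 mm past base and walls, so it can be taken only by its ends. Origin: centre of the underside.
- plug_a_mid (a point): Black hose plug, 26 mm across, 22 mm high, loose in a cell of the tray; point at its centre.
- plug_b_mid (a point): Steel hose plug, 26 mm across, 22 mm high, loose in a cell of the tray; point at its centre.
- elbow_mid (a point): Brass elbow fitting about 44 x 44 x 24 mm, loose on the floor of the case's other bay (+y side); point half-way up.
- sample_bottle_mid (a point): Amber bottle with a white cap, 60 mm across, 130 mm tall, loose on the bench; point at its centre.
- beaker_mid (a point): Clear beaker, 70 mm across, 95 mm tall, loose on the bench; point at its centre.
- paddle_mid (a point): Steel stirrer paddle lying loose on the bench, 196 mm long (its x), blade 74 mm wide, 24 mm thick at its black hub; point near its middle.
- wrench_mid (a point): Steel wrench, 150 mm long (its x), under 15 mm thick, lying loose on the bench; point near its middle.

How it is judged:
On the way, in this order (a step that is already met when the one before it is completed fails the run):
1. the tray is swung over to the back and the bay stands open (value of joint tray_lift above 1.6 rad), for 0.2 s.
2. with the tray back, the blue cassette stands in its bay between bars and end walls (x of blue_cassette_mid in the frame of bay between -0.008 and 0.008 m and y of blue_cassette_mid in the frame of bay between -0.008 and 0.008 m and z of blue_cassette_mid in the frame of bay between 0.017 and 0.025 m and angle between blue_cassette_mid's own z axis and vertical below 0.1 rad and angle between the x axis of blue_cassette_mid and the x axis of bay, either way round below 0.15 rad and value of joint tray_lift above 1.5 rad), for 0.2 s.
At the end, for the whole second after the job is handed in: The blue cassette stands upright on the bay's floor between bars and end walls (within 8 mm of the bay's centre in x and y, 0.15 rad of its direction), the tray is fully home (below 0.04 rad), both plugs are still in the tray, and all is released and at rest (x of blue_cassette_mid in the frame of bay between -0.008 and 0.008 m and y of blue_cassette_mid in the frame of bay between -0.008 and 0.008 m and z of blue_cassette_mid in the frame of bay between 0.017 and 0.025 m and angle between blue_cassette_mid's own z axis and vertical below 0.1 rad and angle between the x axis of blue_cassette_mid and the x axis of bay, either way round below 0.15 rad and value of joint tray_lift below 0.04 rad and linear speed of blue_cassette below 0.02 m/s and distance between each of plug_a_mid, plug_b_mid and tray_handle below 0.145 m and height (world z) of each of plug_a_mid, plug_b_mid above 0.06 m); the robot touches nothing.
It fails at once if the blue cassette is dropped (moves at over 0.45 m/s out of the fingers) (linear speed of blue_cassette above 0.45 m/s and contact force between the fingers and blue_cassette below 0.3 N).
It fails at once if the tray is let fall or flung (swings faster than 5 rad/s) (velocity of joint tray_lift above 5 rad/s or velocity of joint tray_lift below -5 rad/s).
It fails at once if the orange cassette, bottle, beaker, wrench or paddle is moved by more than 25 mm (distance of any of orange_cassette_mid, paddle_mid, sample_bottle_mid, beaker_mid, wrench_mid from where it was at the start of the episode above 0.025 m).
It fails at once if a plug falls out of the tray or the elbow leaves its bay (distance between any of plug_a_mid, plug_b_mid and tray_handle above 0.17 m or distance of elbow_mid from where it was at the start of the episode above 0.1 m).
It also fails if it takes over 72 s, if anything falls off the work surface, if the arm or the gripper's body presses on something with over 40 N, if the wrist force passes 120 N, or if a joint passes its speed limit or range.

## Robot

A 7-joint arm with a two-finger parallel gripper is mounted at the origin on the work surface. World frame = base frame: x ahead of the robot, y to its left, z up, the work surface at z = 0. Lengths are in m, angles in rad, forces in N, time in s.
With the tool pointing down it reaches from about 0.4 to 0.85 m from the base axis. Payload 10.4 kg.
Tool frame: the origin (TCP) lies midway between the tips of the shut fingers; the grasp point (between the pads) lies 19 mm behind it (bot.pinch_z is the distance from the TCP to the grasp point, in m); z points along the fingers, y is the direction in which the jaws open and shut (so a half turn about z gives the same grasp; the last joint's range is limited). The gripper opens to 87 mm and grips with 3 to 60 N. Pads are 19 mm wide; open, the fingers measure 117 mm over their backs; the gripper's body (75 mm by 190 mm) begins 51 mm behind the grasp point.
Start: joints at [1.106, 0.332, -0.065, 1.46, 0.022, 1.35, -0.088], TCP at [0.267, -0.565, 0.223] pointing down, gripper open.
Joint ranges: [-2.6, 2.6], [-0.5, 2.12], [-1.47, 1.34], [0.16, 2.42], [-1.27, 4.41], [0.06, 2.06], [-2.6, 2.6]. Speed limits (rad/s): [2.22, 2.22, 2.79, 2.79, 3.14, 3.14, 3.14].

## Interface

Orientations are given as a 3x3 rotation matrix whose columns are the frame's x, y, z axes.
In Python, from bench import bot, imaging, order gives the robot as it stands.
- The arm moves only by the shell command python3 -m handwheel 'ROWS'. ROWS is JSON, one flat list of numbers, 7 for each row, row after row: the turn, a rotation vector about the world's x, y, z in units of 6 degrees (1.0 is 6 degrees), then the shift along the world's x, y, z in units of 30 mm (1.0 is 30 mm), then the finger opening in mm, from 0 to 87. A call has 1 to 12 rows; each row is the pose to reach, as a shift and turn from the pose measured when the call began; what a row does not reach only later rows make up. A row lasts 1/12 s, in which the tool goes at most 41.7 mm and 7.16 degrees, less where a joint would pass 70% of its speed; a pose out of reach is approached as far as the arm can. A call with a gripper value outside its range is refused whole. The fingers move at their own pace and stop on an object; the grip force is fixed at half the most. Time passes only in rows, so rows that repeat a pose let the fingers close. It gives the time, the measured TCP pose, the force and the opening at its end, in the units of the state.
- bot.get_state(): the state, without advancing time (a new reading comes with each control period).
- imaging.capture(name): name is "scene" or "side" or "wrist"; returns (picture, depth): 384x512x3 uint8, red, green, blue; 384x512 float32, m along the optical axis (not along the pixel's ray), 0 where there is no reading.
- imaging.camera_model(name): a dict with "intrinsics" (3x3 intrinsics, pixels), "cam_to_world" (4x4, takes a point from camera to world coordinates). Camera axes: x right, y up, looking along -z (the intrinsics and any distortion apply to the point x, -y, -z); pixel columns grow to the right and rows downward; lengths in m; the calibration is good to about 2 mm. A picture is of the moment at which its call begins: read the wrist's pose just before it. camera_model takes no time and is no camera call; for the wrist camera it gives the pose at the moment of the call.
- order.hand_in(): hands the job in, once; it reports no verdict.
The state is a dict: "time": time; "q": joint angles; "joint_velocities": joint speeds; "joint_efforts": joint torques, N m; "tcp_pos": TCP position; "ee_rot": TCP orientation; "ft_force": force on the tool from outside, world axes, zero at the start; "moment": the same for the moment, N m; "width": finger opening in m.
Only numpy, scipy, OpenCV 4.12 (cv2) and the standard library are available. Lean on these libraries where they do the work, as an engineer would, in place of code of your own. Each camera call takes 0.05 s, during which the arm holds its last target.

## Working session

There is one attempt and no reset: what is moved stays moved. The work goes in short steps, Python scripts to look and compute and a shell command to move; the robot and the scene stay as the last step left them, time stands still between calls to the robot, and variables do not carry over. Pictures are saved under pics/ and viewed, and the job is handed in when it is done.

```bash
mkdir -p pics; ls
cat > h.py <<'E'
import numpy as np, cv2
from bench import bot, imaging, order
def cap(n,f):
    m=imaging.camera_model(n); p,d=imaging.capture(n)
    cv2.imwrite('pics/'+f+'.png',p[:,:,::-1]); np.savez('pics/'+f+'.npz',p=p,d=d,K=m['intrinsics'],T=m['cam_to_world'])
    return p,d,m
def pts(d,K,T):
    v,u=np.mgrid[0:d.shape[0],0:d.shape[1]]
    X=(u-K[0,2])/K[0,0]*d; Y=-(v-K[1,2])/K[1,1]*d
    P=np.stack([X,Y,-d,np.ones_like(d)],-1)@np.array(T).T
    P=P[...,:3]; P[d<=0]=np.nan
    return P
def load(f):
    z=np.load('pics/'+f+'.npz'); return z['p'],z['d'],pts(z['d'],z['K'],z['T'])
E
python3 - <<'E'
from h import *
for n in ['scene','side','wrist']:
    p,d,m=cap(n,n+'0'); print(n,list(m.keys()),np.round(m['cam_to_world'],3).tolist(),np.round(m['intrinsics'],1).tolist(),(d>0).mean())
s=bot.get_state(); print(s)
E
```

```text
pics
scene ['intrinsics', 'cam_to_world'] [[-0.412, -0.717, 0.562, 1.278], [0.911, -0.324, 0.255, 0.374], [-0.001, 0.617, 0.787, 1.119], [0.0, 0.0, 0.0, 1.0]] [[489.9, 0.0, 260.8], [0.0, 489.9, 187.9], [0.0, 0.0, 1.0]] 0.9961598714192709
side ['intrinsics', 'cam_to_world'] [[-0.972, 0.187, -0.144, 0.349], [-0.236, -0.737, 0.633, 0.89], [0.013, 0.649, 0.76, 1.13], [0.0, 0.0, 0.0, 1.0]] [[403.5, 0.0, 256.5], [0.0, 403.5, 181.8], [0.0, 0.0, 1.0]] 0.9958902994791666
wrist ['intrinsics', 'cam_to_world'] [[0.426, 0.875, 0.232, 0.329], [-0.905, 0.412, 0.107, -0.535], [-0.002, -0.255, 0.967, 0.384], [0.0, 0.0, 0.0, 1.0]] [[291.3, 0.0, 261.7], [0.0, 291.3, 195.7], [0.0, 0.0, 1.0]] 0.9920806884765625
{'time': 0.15, 'q': array([ 1.10638118,  0.33269426, -0.06470089,  1.46076036,  0.02161316,
        1.34986642, -0.08847689]), 'joint_velocities': array([-3.07607275e-04, -2.39518988e-03,  6.67767456e-04, -1.87989596e-03,
        1.08015609e-03, -1.73611271e-05, -5.11997866e-04]), 'joint_efforts': array([ 3.80775509e-04, -6.23632622e+01,  2.45954568e-02, -3.90141249e+01,
       -6.12255489e-02,  3.72468831e-02,  7.82608981e-05]), 'tcp_pos': array([ 0.26711216, -0.56472797,  0.22195125]), 'ee_rot': array([[ 9.03958198e-01,  4.27620549e-01, -4.92099435e-04],
       [ 4.27620829e-01, -9.03957744e-01,  9.07812834e-04],
       [-5.66376725e-05, -1.03105682e-03, -9.99999467e-01]]), 'ft_force': array([0.48781339, 0.15356587, 0.04805882]), 'moment': array([-0.00717408,  0.03439819, -0.01328582]), 'width': 0.08708989077725453}
```

View pics/scene0.png

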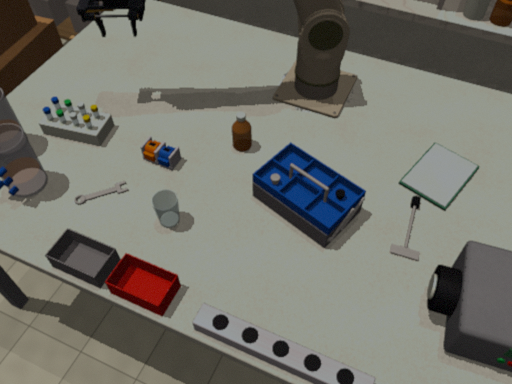

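View pics/side0.png

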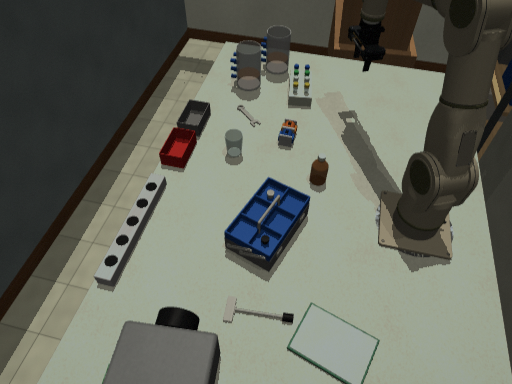

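View pics/wrist0.png

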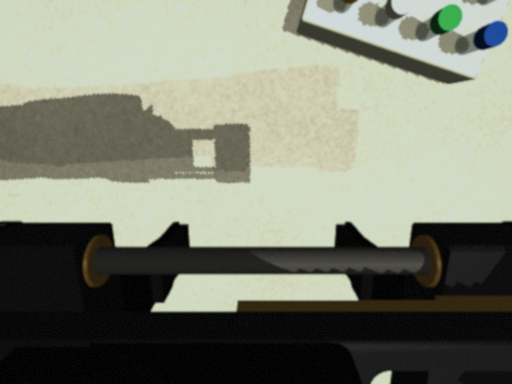

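The scene view shows the case at about (308,190), its handle at (309,177), and the rack with the cassettes at (161,153). The bottle is at (242,132) and the beaker at (167,208). I'll zoom in on these next.

Run:
```python
from h import *
p,d,P=load('scene0')
c=cv2.resize(p[140:245,240:375],None,fx=5.5,fy=5.5,interpolation=cv2.INTER_CUBIC); cv2.imwrite('pics/zs.png',c[:,:,::-1])
p2,d2,P2=load('side0')
c=cv2.resize(p2[170:275,215:320],None,fx=5.5,fy=5.5,interpolation=cv2.INTER_CUBIC); cv2.imwrite('pics/zs2.png',c[:,:,::-1])
c1=cv2.resize(p[130:175,130:190],None,fx=6,fy=6,interpolation=cv2.INTER_CUBIC)
c2=cv2.resize(p2[110:155,265:325],None,fx=6,fy=6,interpolation=cv2.INTER_CUBIC)
cv2.imwrite('pics/zr.png',np.hstack([c1,c2])[:,:,::-1])
for n,(p,d,P) in dict(scene=(p,d,P),side=(p2,d2,P2)).items():
    hsv=cv2.cvtColor(p,cv2.COLOR_RGB2HSV)
    print(n,'bench z',np.nanmedian(P[...,2][200:330,100:200] if n=='scene' else P[150:300,210:230,2]))
    tr=(hsv[...,0]>105)&(hsv[...,0]<125)&(hsv[...,1]>150)&(P[...,2]>.06)&(np.hypot(P[...,0]-.6,P[...,1])<.4)
    top=tr&(P[...,2]>.090)&(P[...,2]<.103)
    q=P[top][:,:2].astype(np.float32); print('tray',tr.sum(),top.sum(),np.nanpercentile(P[tr][:,2],[1,50,99]),cv2.minAreaRect(q))
    ba=(P[...,2]>.11)&(P[...,2]<.13)&tr.astype(bool)|((P[...,2]>.11)&(P[...,2]<.128)&(hsv[...,1]<120))
    m=cv2.dilate(tr.astype(np.uint8),np.ones((7,7)))>0
    h=m&(P[...,2]>.108)&(P[...,2]<.135)
    q=P[h]; print('handle',h.sum(),q.mean(0),cv2.minAreaRect(q[:,:2].astype(np.float32)),np.percentile(q[:,2],[5,50,95]))
    for nm,lo,hi in (('orange',8,22),('blue',105,125)):
        mk=(hsv[...,0]>=lo)&(hsv[...,0]<=hi)&(hsv[...,1]>150)&(P[...,1]<0)
        nn,lab,st,ce=cv2.connectedComponentsWithStats(mk.astype(np.uint8))
        for i in range(1,nn):
            if st[i,4]>30:
                q=P[lab==i]; print(nm,st[i],q.mean(0).round(3),np.nanmax(q[:,2]).round(3))
```

```text
scene bench z 0.0012488194026035737
tray 4640 840 [0.06310384 0.07122008 0.09903003] ((0.4775928854942322, 0.14876826107501984), (0.26175227761268616, 0.16500242054462433), 71.70343017578125)
handle 187 [0.47818184 0.14992166 0.12165783] ((0.4765571057796478, 0.14823639392852783), (0.12837550044059753, 0.013370477594435215), 73.22078704833984) [0.11555537 0.12245476 0.12608193]
orange [   0    0   62   95 2357] [ 0.128 -1.213 -0.087] 0.09
orange [85  9 18  4 42] [ 0.308 -0.6    0.318] 0.328
orange [233 121  18  30 451] [ 0.365 -0.104  0.062] 0.113
orange [143 140  17  22 202] [ 0.512 -0.336  0.041] 0.058
blue [ 43 107   7   7  32] [ 0.537 -0.68   0.092] 0.098
blue [158 146  16  21 192] [ 0.514 -0.285  0.041] 0.058
blue [  0 167   6   9  42] [ 0.802 -0.589  0.135] 0.142
blue [  0 177  12  11  64] [ 0.804 -0.6    0.086] 0.101
blue [ 10 186   8   9  42] [ 0.805 -0.59   0.055] 0.06
side bench z 0.0015668722197357265
tray 3428 644 [0.0637398  0.07083638 0.10016943] ((0.4774206280708313, 0.14783455431461334), (0.26339972019195557, 0.15996357798576355), 71.8047866821289)
handle 120 [0.47906616 0.15336614 0.12321888] ((0.4784766137599945, 0.1485174596309662), (0.12797145545482635, 0.011409090831875801), 72.16065979003906) [0.1175053  0.12378407 0.12761089]
orange [  48   28  215  211 2351] [ 1.613 -1.072 -0.696] -0.638
orange [290  43  39  13 254] [ 0.616 -2.136 -0.689] -0.361
orange [414  61  32  11 226] [-0.351 -2.136 -0.69 ] -0.649
orange [283 121  14  13  68] [ 0.493 -0.337  0.047] 0.059
orange [310 160  18  25 295] [ 0.348 -0.095  0.064] 0.111
blue [502  60  10  30 168] [-0.558 -1.261 -0.154] -0.076
blue [280 129  14  14  63] [ 0.494 -0.287  0.048] 0.061
```

View pics/zs.png

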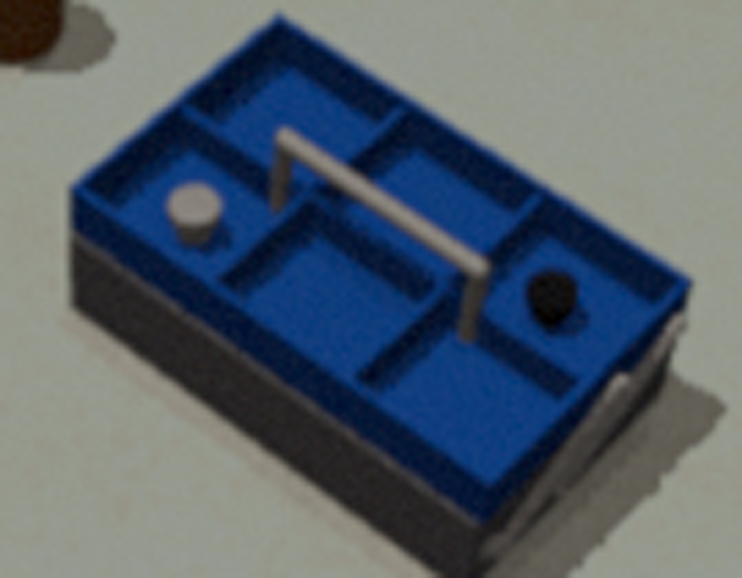

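View pics/zs2.png

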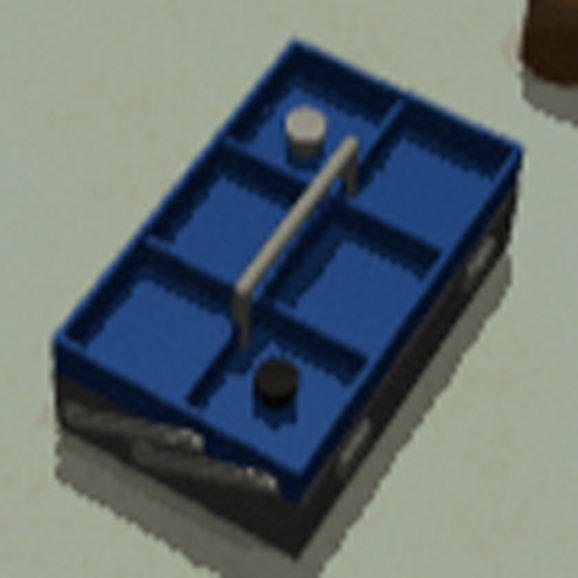

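View pics/zr.png

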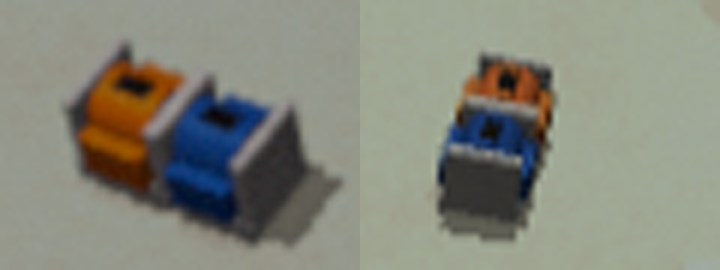

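The arms' low ends are on the side away from the robot, so case +x points away from it, at a yaw of about -18.2°. Both cassettes lie dome up, with the blue one in the +y lane. Next I'll measure the obstacles, the rack and the turns I need.

Run:
```python
from h import *
for n in ['scene','side']:
    p,d,P=load(n+'0')
    box=(P[...,0]>.25)&(P[...,0]<.9)&(P[...,1]>-.5)&(P[...,1]<.4)&(P[...,2]>.012)&(P[...,2]<.2)
    nn,lab,st,ce=cv2.connectedComponentsWithStats(box.astype(np.uint8))
    for i in range(1,nn):
        if st[i,4]>40:
            q=P[lab==i]; r=cv2.minAreaRect(q[:,:2].astype(np.float32)); print(n,st[i],np.round(r[0],3),np.round(r[1],3),round(r[2],1),'zmax',q[:,2].max().round(3))
    # rack
    r=(P[...,0]>.44)&(P[...,0]<.57)&(P[...,1]>-.40)&(P[...,1]<-.22)&(P[...,2]>.046)
    q=P[r]; print('racktop',cv2.minAreaRect(q[:,:2].astype(np.float32)))
    # steel/black plugs
```

```text
scene [231 111  21  39 598] [ 0.356 -0.112] [0.047 0.061] 5.6 zmax 0.136
scene [140 135  41  33 767] [ 0.5   -0.311] [0.111 0.065] 88.5 zmax 0.062
scene [ 252  142  114  104 6589] [0.477 0.15 ] [0.275 0.169] 72.1 zmax 0.129
scene [399 171  15  16  98] [0.278 0.391] [0.032 0.054] 72.4 zmax 0.02
scene [151 189  29  37 813] [ 0.683 -0.174] [0.07  0.068] 22.2 zmax 0.099
scene [  54  228  126   74 1649] [ 0.872 -0.21 ] [0.334 0.057] 90.0 zmax 0.066
scene [ 199  303  149   72 1514] [0.888 0.22 ] [0.025 0.36 ] 0.1 zmax 0.054
racktop ((0.497719407081604, -0.31202688813209534), (0.10872174054384232, 0.055099643766880035), 88.06916046142578)
side [168 100  43  67 730] [ 0.872 -0.211] [0.337 0.056] 90.0 zmax 0.068
side [278 118  19  28 380] [ 0.499 -0.311] [0.114 0.059] 88.0 zmax 0.061
side [224 128  19  28 418] [ 0.684 -0.176] [0.073 0.068] 72.4 zmax 0.103
side [310 153  19  31 429] [ 0.347 -0.106] [0.059 0.048] 13.0 zmax 0.137
side [ 113  175   53   93 1027] [0.888 0.218] [0.361 0.024] 90.0 zmax 0.054
side [ 224  177   86   93 4572] [0.475 0.15 ] [0.276 0.169] 71.5 zmax 0.13
side [306 303  21  14 141] [0.28  0.385] [0.029 0.058] 89.1 zmax 0.023
racktop ((0.49906396865844727, -0.3119677007198334), (0.11111360788345337, 0.049114685505628586), 88.08479309082031)
```

```bash
python3 -m handwheel '[1,0,0,0,0,0.2,50, 0,0,0,0,0,0.2,50]' 2>&1 | head -5
python3 - <<'E'
from h import *
s=bot.get_state(); print(s['tcp_pos'],s['ee_rot'].round(3).tolist(),s['time'])
E
```

```text
time: 0.32
tcp_pos: [0.2638, -0.5666, 0.2173]
ee_rot: [[0.906, 0.422, -0.014], [0.423, -0.906, 0.031], [0.0, -0.034, -0.999]]
ft_force: [-1.2, -0.4, -4.5]
width: 0.0803
[ 0.26384258 -0.56663508  0.21731948] [[0.906, 0.422, -0.014], [0.423, -0.906, 0.031], [0.0, -0.034, -0.999]] 0.3167
```

```bash
cat >> h.py <<'E'
from scipy.spatial.transform import Rotation as Ro
def go(x,y,z,jaw):
    """print turn/shift in units to TCP xyz with jaw (tool y) angle jaw deg, tool down"""
    s=bot.get_state(); j=np.radians(jaw); Y=np.array([np.cos(j),np.sin(j),0]); Z=np.array([0,0,-1.]); X=np.cross(Y,Z)
    R=np.stack([X,Y,Z],1); rv=Ro.from_matrix(R@s['ee_rot'].T).as_rotvec(degrees=True)/6
    print('t',s['time'],'tcp',s['tcp_pos'].round(4),'q',s['q'].round(2),'w',s['width'].round(4),'F',s['ft_force'].round(1))
    print('turn',rv.round(2),'shift',((np.array([x,y,z])-s['tcp_pos'])/.03).round(2))
E
python3 -c "
from h import *
go(.4775,.1485,.20,-18.2)"
```

```text
Traceback (most recent call last):
  File "h.py", line 20, in go
    print('t',s['time'],'tcp',s['tcp_pos'].round(4),'q',s['q'].round(2),'w',s['width'].round(4),'F',s['ft_force'].round(1))
                                                                            ^^^^^^^^^^^^^^^^
AttributeError: 'float' object has no attribute 'round'
```

```bash
sed -i "s/s\['width'\].round(4)/round(s['width'],4)/" h.py
python3 -c "
from h import *
go(.4775,.1485,.20,-18.2)"
```

```text
t 0.3167 tcp [ 0.2638 -0.5666  0.2173] q [ 1.11  0.36 -0.06  1.43  0.02  1.38 -0.09] w 0.0803 F [-1.2 -0.4 -4.5]
turn [-0.22 -0.25  7.8 ] shift [ 7.12 23.84 -0.58]
```

```bash
python3 -m handwheel '[-0.22,-0.25,4,4,12,0.6,50, -0.22,-0.25,4,4,12,0.6,50, -0.22,-0.25,4,4,12,0.6,50, -0.22,-0.25,4,4,12,0.6,50, -0.22,-0.25,4,4,12,0.6,50, -0.22,-0.25,4,4,12,0.6,50, -0.22,-0.25,4,4,12,0.6,50, -0.22,-0.25,4,4,12,0.6,50, -0.22,-0.25,7.8,7.12,23.84,0.6,50, -0.22,-0.25,7.8,7.12,23.84,0.6,50, -0.22,-0.25,7.8,7.12,23.84,0.6,50, -0.22,-0.25,7.8,7.12,23.84,0.6,50]'
python3 -c "
from h import *
go(.4775,.1485,.23,-18.2)"
```

```text
time: 1.32
tcp_pos: [0.4137, -0.0849, 0.2348]
ee_rot: [[0.305, 0.952, -0.0], [0.952, -0.305, -0.0], [-0.001, 0.0, -1.0]]
ft_force: [2.0, -0.4, 0.1]
width: 0.0501
t 1.3167 tcp [ 0.4137 -0.0849  0.2348] q [ 0.69 -0.11 -0.55  1.91 -0.06  1.33 -0.15] w 0.0501 F [ 2.  -0.4  0.1]
turn [ 0.   -0.   -0.08] shift [ 2.13  7.78 -0.16]
```

```bash
echo
python3 -m handwheel '[0,0,-0.08,2.13,7.78,-0.16,50, 0,0,-0.08,2.13,7.78,-0.16,50, 0,0,-0.08,2.13,7.78,-0.16,50, 0,0,-0.08,2.13,7.78,-0.16,50, 0,0,-0.08,2.13,7.78,-0.16,50, 0,0,-0.08,2.13,7.78,-0.16,50, 0,0,-0.08,2.13,7.78,-0.16,50, 0,0,-0.08,2.13,7.78,-0.16,50]'
python3 - <<'E'
from h import *
p,d,m=cap('wrist','w1'); P=pts(d,np.array(m['intrinsics']),m['cam_to_world'])
go(.4775,.1485,.104,-18.2)
print(np.round(P[::64,::64,2],3))
E
```

```text
time: 1.98
tcp_pos: [0.4772, 0.1506, 0.2296]
ee_rot: [[0.309, 0.951, -0.001], [0.951, -0.309, 0.001], [0.0, -0.002, -1.0]]
ft_force: [0.1, -0.5, 0.8]
width: 0.0501
t 2.0333 tcp [0.4774 0.1487 0.2296] q [ 0.4   0.12 -0.85  1.74  0.1   1.33 -0.78] w 0.0496 F [-0.5 -0.1 -0.3]
turn [ 0.   -0.01 -0.01] shift [ 0.   -0.01 -4.19]
[[ 0.014 -0.    -0.002  0.    -0.001  0.    -0.    -0.001]
 [ 0.001 -0.    -0.001  0.066  0.067  0.067 -0.001 -0.   ]
 [-0.002  0.    -0.     0.067  0.067  0.068 -0.    -0.001]
 [-0.001 -0.001 -0.001  0.083  0.066  0.066 -0.001 -0.001]
 [ 0.316  0.322  0.322  0.316  0.316  0.315  0.322  0.321]
 [ 0.336  0.336  0.336  0.335  0.335  0.335  0.336  0.336]]
```

View pics/w1.png

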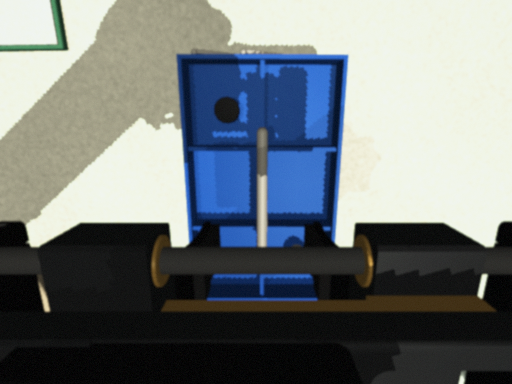

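The handle bar is at column 262, centred between the jaws, so I'm going down onto it.

```bash
python3 -m handwheel '[0,0,0,0,0,-1,50, 0,0,0,0,0,-2,50, 0,0,0,0,0,-3,50, 0,0,0,0,0,-3.6,50, 0,0,0,0,0,-4,50, 0,0,0,0,0,-4.19,50, 0,0,0,0,0,-4.19,50, 0,0,0,0,0,-4.19,0, 0,0,0,0,0,-4.19,0, 0,0,0,0,0,-4.19,0, 0,0,0,0,0,-4.19,0, 0,0,0,0,0,-4.19,0]'
python3 - <<'E'
from h import *
go(.4775,.1485,.104,-18.2)
c=np.radians(-18.2)
for a in np.linspace(0,1.83,25)[1:]:
    dx=.1*(np.sin(a-1.047)+.866); dz=.1*(np.cos(a-1.047)-.5)
    print(round(a,2),(np.array([dx*np.cos(c),dx*np.sin(c),dz])/.03).round(2))
E
```

```text
time: 3.03
tcp_pos: [0.4777, 0.1488, 0.1044]
ee_rot: [[0.312, 0.95, -0.0], [0.95, -0.312, -0.0], [-0.0, -0.0, -1.0]]
ft_force: [-0.6, -0.9, 0.2]
width: 0.0244
t 3.0333 tcp [0.4777 0.1488 0.1044] q [ 0.35  0.26 -0.83  1.89  0.22  1.08 -0.88] w 0.0244 F [-0.6 -0.9  0.2]
turn [ 0.   -0.   -0.01] shift [-0.01 -0.01 -0.01]
0.08 [ 0.13 -0.04  0.22]
0.15 [ 0.27 -0.09  0.42]
0.23 [ 0.43 -0.14  0.61]
0.3 [ 0.6  -0.2   0.79]
0.38 [ 0.79 -0.26  0.95]
0.46 [ 0.98 -0.32  1.1 ]
0.53 [ 1.19 -0.39  1.24]
0.61 [ 1.4  -0.46  1.35]
0.69 [ 1.62 -0.53  1.45]
0.76 [ 1.85 -0.61  1.53]
0.84 [ 2.09 -0.69  1.59]
0.92 [ 2.33 -0.76  1.64]
0.99 [ 2.57 -0.84  1.66]
1.07 [ 2.81 -0.92  1.67]
1.14 [ 3.05 -1.    1.65]
1.22 [ 3.29 -1.08  1.62]
1.3 [ 3.52 -1.16  1.56]
1.37 [ 3.75 -1.23  1.49]
1.45 [ 3.98 -1.31  1.4 ]
1.52 [ 4.2  -1.38  1.29]
1.6 [ 4.41 -1.45  1.17]
1.68 [ 4.61 -1.52  1.03]
1.75 [ 4.8  -1.58  0.87]
1.83 [ 4.98 -1.64  0.7 ]
```

Fingers still closing.

```bash
python3 -m handwheel '[0,0,0,0,0,0,0, 0,0,0,0,0,0,0, 0,0,0,0,0,0,0, 0,0,0,0,0,0,0, 0,0,0,0,0,0,0]'
```

```text
time: 3.45
tcp_pos: [0.4767, 0.1492, 0.1045]
ee_rot: [[0.311, 0.95, -0.002], [0.95, -0.311, -0.001], [-0.001, -0.002, -1.0]]
ft_force: [-5.4, 0.5, 5.0]
width: 0.0088
```

```bash
python3 -m handwheel '[0,0,0,0.13,-0.04,0.22,0, 0,0,0,0.27,-0.09,0.42,0, 0,0,0,0.43,-0.14,0.61,0, 0,0,0,0.6,-0.2,0.79,0, 0,0,0,0.79,-0.26,0.95,0, 0,0,0,0.98,-0.32,1.1,0, 0,0,0,1.19,-0.39,1.24,0, 0,0,0,1.4,-0.46,1.35,0, 0,0,0,1.62,-0.53,1.45,0, 0,0,0,1.85,-0.61,1.53,0, 0,0,0,2.09,-0.69,1.59,0, 0,0,0,2.33,-0.76,1.64,0]'
python3 - <<'E'
from h import *
go(.4767,.1492,.1045,-18.2)
E
```

```text
time: 4.45
tcp_pos: [0.5477, 0.1259, 0.154]
ee_rot: [[0.311, 0.95, -0.002], [0.95, -0.311, -0.001], [-0.001, -0.001, -1.0]]
ft_force: [-1.2, -0.9, -2.1]
width: 0.009
t 4.45 tcp [0.5477 0.1259 0.154 ] q [ 0.35  0.35 -0.79  1.69  0.26  1.22 -0.82] w 0.009 F [-1.2 -0.9 -2.1]
turn [ 0.01 -0.02 -0.01] shift [-2.37  0.78 -1.65]
```

```bash
python3 -m handwheel '[0,0,0,0.2,-0.06,0.02,0, 0,0,0,0.44,-0.14,0.02,0, 0,0,0,0.68,-0.22,0,0, 0,0,0,0.92,-0.3,-0.03,0, 0,0,0,1.15,-0.38,-0.09,0, 0,0,0,1.38,-0.45,-0.16,0, 0,0,0,1.61,-0.53,-0.25,0, 0,0,0,1.83,-0.6,-0.36,0, 0,0,0,2.04,-0.67,-0.48,0, 0,0,0,2.24,-0.74,-0.62,0, 0,0,0,2.43,-0.8,-0.78,0, 0,0,0,2.55,-0.84,-0.9,0]'
python3 -m handwheel '[0,0,0,0.03,-0.01,-0.03,0, 0,0,0,0.03,-0.01,-0.03,0]'
python3 - <<'E'
from h import *
go(.4767+.149,.1492-.049,.1045+.021,-18.2)
E
```

```text
time: 5.45
tcp_pos: [0.6251, 0.1005, 0.1264]
ee_rot: [[0.312, 0.95, -0.001], [0.95, -0.312, -0.0], [-0.001, -0.001, -1.0]]
ft_force: [3.4, -1.0, -0.1]
width: 0.0087
time: 5.62
tcp_pos: [0.6261, 0.1002, 0.1254]
ee_rot: [[0.311, 0.95, -0.002], [0.95, -0.311, -0.0], [-0.001, -0.001, -1.0]]
ft_force: [1.8, -0.9, -0.2]
width: 0.0092
t 5.6167 tcp [0.6261 0.1002 0.1254] q [ 0.31  0.52 -0.72  1.52  0.36  1.24 -0.79] w 0.0092 F [ 1.8 -0.9 -0.2]
turn [ 0.   -0.02 -0.01] shift [-0.01  0.    0.  ]
```

```bash
python3 -m handwheel '[0,0,0,0,0,0,50, 0,0,0,0,0,0,50, 0,0,0,0,0,0,50, 0,0,0,0,0,0,50, 0,0,0,0,0,0.7,50, 0,0,0,0,0,1.6,50, 0,0,0,0,0,3,50, 0,0,0,0,0,3,50]'
python3 - <<'E'
from h import *
cap('side','s1')
go(.499,-.355,.22,-1.9)
E
```

```text
time: 6.28
tcp_pos: [0.6285, 0.1016, 0.2231]
ee_rot: [[0.311, 0.95, 0.008], [0.95, -0.311, 0.002], [0.004, 0.007, -1.0]]
ft_force: [0.9, 0.6, 1.6]
width: 0.0483
t 6.3333 tcp [0.6278 0.1012 0.22  ] q [ 0.31  0.45 -0.75  1.41  0.31  1.4  -0.75] w 0.049 F [-0.1  0.8 -0.3]
turn [-0.02  0.05  2.71] shift [ -4.29 -15.21   0.  ]
```

View pics/s1.png

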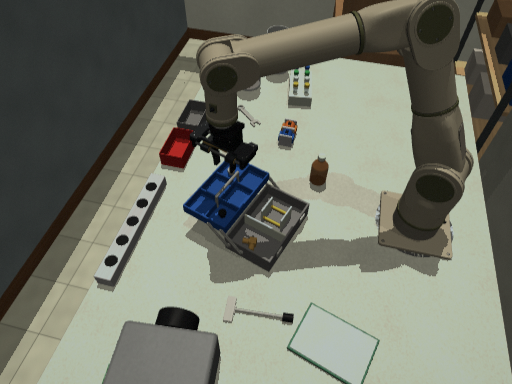

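The tray stands open at (225,190). The bay, with yellow bars and white walls, shows at (275,213), and the brass elbow at (250,240). Next I go to the rack.

```bash
python3 -m handwheel '[0,0.05,2.71,-4.29,-15.2,0,87, 0,0.05,2.71,-4.29,-15.2,0,87, 0,0.05,2.71,-4.29,-15.2,0,87, 0,0.05,2.71,-4.29,-15.2,0,87, 0,0.05,2.71,-4.29,-15.2,0,87, 0,0.05,2.71,-4.29,-15.2,0,87, 0,0.05,2.71,-4.29,-15.2,0,87, 0,0.05,2.71,-4.29,-15.2,0,87, 0,0.05,2.71,-4.29,-15.2,0,87, 0,0.05,2.71,-4.29,-15.2,0,87, 0,0.05,2.71,-4.29,-15.2,0,87, 0,0.05,2.71,-4.29,-15.2,0,87]'
python3 -m handwheel '[0,0,0,0,0,0,87, 0,0,0,0,0,0,87, 0,0,0,0,0,0,87]'
python3 - <<'E'
from h import *
go(.499,-.355,.22,-1.9)
cap('wrist','w2'); cap('scene','sc2')
p,d,P=load('sc2'); c1=cv2.resize(p[130:255,130:390],None,fx=3,fy=3,interpolation=cv2.INTER_CUBIC);cv2.imwrite('pics/sc2z.png',c1[:,:,::-1])
E
```

```text
time: 7.33
tcp_pos: [0.4955, -0.3614, 0.2188]
ee_rot: [[0.04, 0.999, -0.003], [0.999, -0.04, -0.0], [-0.0, -0.003, -1.0]]
ft_force: [-0.3, 0.5, 0.5]
width: 0.0868
time: 7.58
tcp_pos: [0.4958, -0.3598, 0.2182]
ee_rot: [[0.039, 0.999, -0.003], [0.999, -0.039, 0.001], [0.001, -0.003, -1.0]]
ft_force: [-0.6, 0.4, -0.2]
width: 0.0872
t 7.5833 tcp [ 0.4958 -0.3598  0.2182] q [ 1.04  0.38 -0.63  1.47  0.22  1.37  0.36] w 0.0872 F [-0.6  0.4 -0.2]
turn [-0.01 -0.03  0.05] shift [0.11 0.16 0.06]
```

View pics/w2.png

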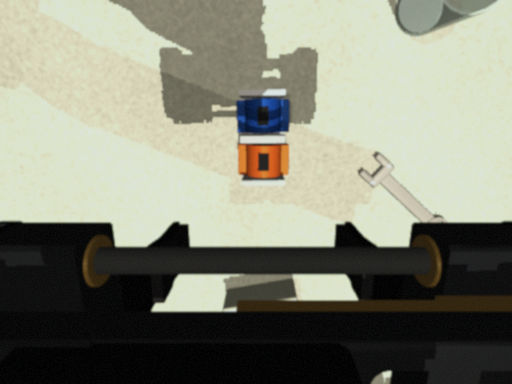

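View pics/sc2z.png

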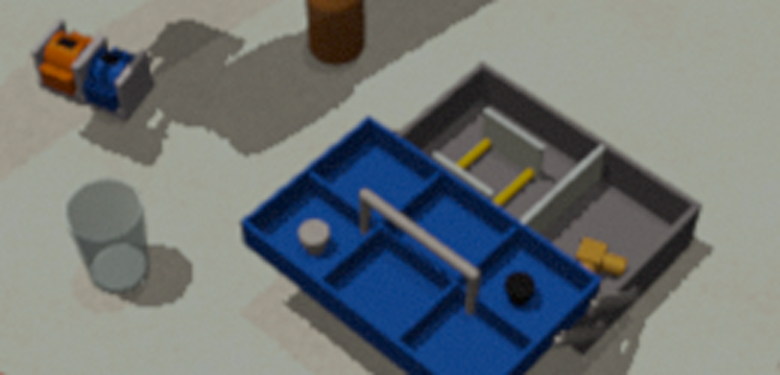

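Run:
```python
from h import *
p,d,P=load('w2'); hsv=cv2.cvtColor(p,cv2.COLOR_RGB2HSV)
for nm,lo,hi in (('orange',5,22),('blue',105,128)):
    mk=(hsv[...,0]>=lo)&(hsv[...,0]<=hi)&(hsv[...,1]>140)
    mk[210:]=0
    nn,lab,st,ce=cv2.connectedComponentsWithStats(mk.astype(np.uint8)); i=1+np.argmax(st[1:,4])
    q=P[lab==i]; q=q[q[:,2]>.02]
    print(nm,st[i],cv2.minAreaRect(q[:,:2].astype(np.float32)),np.percentile(q,[1,50,99],axis=0).round(4).tolist())
    for lo,hi in((.028,.042),(.05,.07)):
        k=q[(q[:,2]>lo)&(q[:,2]<hi)]; print(len(k),k.min(0),k.max(0))
# rays onto end-top plane z=0.036 at left/right extents
v,u=np.where(lab==i)
z=np.load('pics/w2.npz');K,T=z['K'],z['T']
def ray(u,v,zz):
    r=np.array([(u-K[0,2])/K[0,0],-(v-K[1,2])/K[1,1],-1]); r=T[:3,:3]@r; return T[:3,3]+r*(zz-T[2,3])/r[2]
for row in range(100,132,4):
    c=u[v==row]
    if len(c): print(row,c.min(),c.max(),ray(c.min()-.5,row,.036).round(4),ray(c.max()+.5,row,.036).round(4))
```

```text
orange [ 238  144   50   35 1426] ((0.49625739455223083, -0.337535560131073), (0.039334602653980255, 0.05813014134764671), 88.02252197265625) [[0.468, -0.3567, 0.0342], [0.497, -0.3356, 0.0473], [0.525, -0.3177, 0.0548]]
516 [ 0.46722663 -0.35773542  0.0293872 ] [ 0.5253245  -0.31698296  0.0419787 ]
511 [ 0.48338211 -0.35444585  0.05000856] [ 0.50955494 -0.31759541  0.05533158]
blue [ 237   98   52   34 1444] ((0.49836501479148865, -0.28577736020088196), (0.035099394619464874, 0.05762626603245735), 89.13011932373047) [[0.4704, -0.3028, 0.0342], [0.4992, -0.2853, 0.0474], [0.5263, -0.2686, 0.0544]]
510 [ 0.4697524  -0.30325668  0.03313895] [ 0.52736666 -0.26917902  0.04193572]
530 [ 0.48491918 -0.30321392  0.05003243] [ 0.51171131 -0.26822652  0.05640829]
100 247 287 [ 0.4807 -0.2685  0.036 ] [ 0.5268 -0.2704  0.036 ]
104 237 288 [ 0.4692 -0.2723  0.036 ] [ 0.5278 -0.2747  0.036 ]
108 238 288 [ 0.4701 -0.2767  0.036 ] [ 0.5277 -0.2791  0.036 ]
112 238 287 [ 0.4698 -0.281   0.036 ] [ 0.5265 -0.2834  0.036 ]
116 238 288 [ 0.4695 -0.2854  0.036 ] [ 0.5276 -0.2878  0.036 ]
120 239 288 [ 0.4704 -0.2899  0.036 ] [ 0.5275 -0.2922  0.036 ]
124 239 287 [ 0.4701 -0.2943  0.036 ] [ 0.5263 -0.2966  0.036 ]
128 239 287 [ 0.4698 -0.2988  0.036 ] [ 0.5262 -0.3011  0.036 ]
```

```bash
python3 -m handwheel '[0,0,0.02,0.09,2.46,0,87, 0,0,0.02,0.09,2.46,0,87, 0,0,0.02,0.09,2.46,-2,87, 0,0,0.02,0.09,2.46,-4,87, 0,0,0.02,0.09,2.46,-4,87, 0,0,0.02,0.09,2.46,-4,87]'
python3 - <<'E'
from h import *
go(.4985,-.286,.0155,-2)
E
```

```text
time: 8.18
tcp_pos: [0.4958, -0.2818, 0.0923]
ee_rot: [[0.032, 0.999, -0.011], [0.999, -0.032, 0.006], [0.006, -0.011, -1.0]]
ft_force: [-2.3, 0.5, -1.1]
width: 0.0869
t 8.1833 tcp [ 0.4958 -0.2818  0.0923] q [ 0.97  0.41 -0.64  1.72  0.27  1.12  0.21] w 0.0869 F [-2.3  0.5 -1.1]
turn [-0.06 -0.1  -0.03] shift [ 0.09 -0.14 -2.56]
```

```bash
python3 -m handwheel '[-0.06,-0.1,-0.03,0.09,-0.14,0,87, -0.06,-0.1,-0.03,0.09,-0.14,0,87, -0.06,-0.1,-0.03,0.09,-0.14,-0.4,87]'
python3 - <<'E'
from h import *
go(.4985,-.286,.0155,-2)
E
```

```text
time: 8.43
tcp_pos: [0.5012, -0.2868, 0.0843]
ee_rot: [[0.034, 0.999, 0.005], [0.999, -0.034, -0.004], [-0.004, 0.005, -1.0]]
ft_force: [1.0, -0.3, 0.4]
width: 0.0867
t 8.4333 tcp [ 0.5012 -0.2868  0.0843] q [ 0.97  0.42 -0.64  1.73  0.28  1.08  0.2 ] w 0.0867 F [ 1.  -0.3  0.4]
turn [ 0.04  0.05 -0.01] shift [-0.09  0.03 -2.29]
```

```bash
python3 -m handwheel '[0,0,0,0,0,0,87, 0,0,0,0,0,0,87, 0,0,0,0,0,0,87]'
python3 - <<'E'
from h import *
go(.4985,-.286,.0155,-2)
E
```

```text
time: 8.68
tcp_pos: [0.502, -0.287, 0.0854]
ee_rot: [[0.034, 0.999, 0.007], [0.999, -0.034, -0.005], [-0.005, 0.007, -1.0]]
ft_force: [0.1, -0.4, -0.1]
width: 0.0865
t 8.6833 tcp [ 0.502  -0.287   0.0854] q [ 0.97  0.42 -0.64  1.73  0.28  1.08  0.2 ] w 0.0865 F [ 0.1 -0.4 -0.1]
turn [ 0.05  0.06 -0.  ] shift [-0.12  0.03 -2.33]
```

```bash
python3 -m handwheel '[0.05,0.06,0,-0.12,0.03,-0.4,87, 0.05,0.06,0,-0.12,0.03,-0.8,87, 0.05,0.06,0,-0.12,0.03,-1.3,87, 0.05,0.06,0,-0.12,0.03,-1.8,87, 0.05,0.06,0,-0.12,0.03,-2.1,87, 0.05,0.06,0,-0.12,0.03,-2.33,87, 0.05,0.06,0,-0.12,0.03,-2.33,87, 0.05,0.06,0,-0.12,0.03,-2.33,87]'
python3 - <<'E'
from h import *
go(.4985,-.286,.0155,-2)
E
```

```text
time: 9.35
tcp_pos: [0.4983, -0.2861, 0.0154]
ee_rot: [[0.034, 0.999, 0.0], [0.999, -0.034, 0.001], [0.001, 0.0, -1.0]]
ft_force: [0.1, 0.3, 0.5]
width: 0.0868
t 9.35 tcp [ 0.4983 -0.2861  0.0154] q [ 0.94  0.5  -0.61  1.78  0.34  0.97  0.16] w 0.0868 F [0.1 0.3 0.5]
turn [-0.01  0.   -0.  ] shift [0.01 0.   0.  ]
```

```bash
python3 -m handwheel '[0,0,0,0,0,0,50, 0,0,0,0,0,0,50, 0,0,0,0,0,0,50, 0,0,0,0,0,0,50, 0,0,0,0,0,0,50, 0,0,0,0,0,0,50, 0,0,0,0,0,0,50]'
```

```text
time: 9.93
tcp_pos: [0.4985, -0.2862, 0.0157]
ee_rot: [[0.034, 0.999, 0.001], [0.999, -0.034, 0.001], [0.001, 0.001, -1.0]]
ft_force: [-0.4, 0.4, 1.4]
width: 0.0597
```

```bash
python3 -m handwheel '[0,0,0,0,0,0.3,45, 0,0,0,0,0,0.8,45, 0,0,0,0,0,1.4,45, 0,0,0,0,0,2,45, 0,0,0,0,0,2.4,45, 0,0,0,0,0,2.6,45, 0,0,0,0,0,2.6,45, 0,0,0,0,0,2.6,45]'
python3 - <<'E'
from h import *
cap('side','s2'); p,d,P=load('s2');c1=cv2.resize(p[80:250,180:340],None,fx=3,fy=3,interpolation=cv2.INTER_CUBIC);cv2.imwrite('pics/s2z.png',c1[:,:,::-1])
go(.515,-.155,.006,-18.2)
E
```

```text
time: 10.6
tcp_pos: [0.4982, -0.2861, 0.0932]
ee_rot: [[0.034, 0.999, 0.0], [0.999, -0.034, 0.001], [0.001, 0.0, -1.0]]
ft_force: [0.2, 0.6, -2.4]
width: 0.0596
t 10.65 tcp [ 0.4979 -0.286   0.0928] q [ 0.97  0.41 -0.64  1.72  0.27  1.11  0.21] w 0.0598 F [ 0.2 -0.8 -3.4]
turn [-0.01 -0.   -2.7 ] shift [ 0.57  4.37 -2.89]
```

View pics/s2z.png

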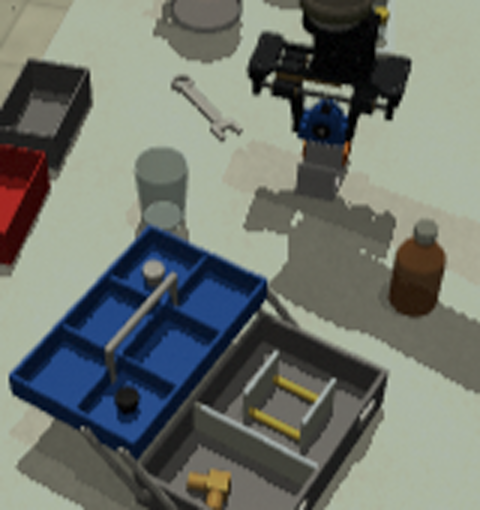

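The cassette is gripped upright and clear of the rack, and the tray, plugs and elbow haven't moved. I'm setting it down at the staging spot.

```bash
python3 -m handwheel '[0,0,-0.4,0.1,0.6,0,45, 0,0,-0.9,0.2,1.4,0,45, 0,0,-1.5,0.3,2.3,0,45, 0,0,-2.1,0.4,3.2,0,45, 0,0,-2.6,0.5,3.9,0,45, 0,0,-2.7,0.57,4.3,-0.4,45, 0,0,-2.7,0.57,4.37,-0.8,45, 0,0,-2.7,0.57,4.37,-1.3,45, 0,0,-2.7,0.57,4.37,-1.8,45, 0,0,-2.7,0.57,4.37,-2.2,45, 0,0,-2.7,0.57,4.37,-2.4,45, 0,0,-2.7,0.57,4.37,-2.4,45]'
python3 -m handwheel '[0,0,0,0,0,0,45, 0,0,0,0,0,0,45]'
python3 - <<'E'
from h import *
go(.515,-.155,.004,-18.2)
E
```

```text
time: 11.65
tcp_pos: [0.5136, -0.1551, 0.0188]
ee_rot: [[0.312, 0.95, -0.003], [0.95, -0.312, 0.003], [0.001, -0.004, -1.0]]
ft_force: [-0.7, 1.2, -1.5]
width: 0.0595
time: 11.82
tcp_pos: [0.5137, -0.1554, 0.019]
ee_rot: [[0.312, 0.95, -0.003], [0.95, -0.312, 0.002], [0.001, -0.004, -1.0]]
ft_force: [0.3, -0.2, -1.9]
width: 0.0598
t 11.8167 tcp [ 0.5137 -0.1554  0.019 ] q [ 0.75  0.43 -0.63  1.87  0.31  0.94 -0.34] w 0.0598 F [ 0.3 -0.2 -1.9]
turn [-0.02 -0.03  0.  ] shift [ 0.04  0.01 -0.5 ]
```

```bash
python3 -m handwheel '[-0.02,-0.03,0,0.04,0,-0.15,45, -0.02,-0.03,0,0.04,0,-0.3,45, -0.02,-0.03,0,0.04,0,-0.42,45, -0.02,-0.03,0,0.04,0,-0.5,45, -0.02,-0.03,0,0.04,0,-0.5,45, -0.02,-0.03,0,0.04,0,-0.5,45]'
```

```text
time: 12.32
tcp_pos: [0.5149, -0.1553, 0.0039]
ee_rot: [[0.312, 0.95, -0.0], [0.95, -0.312, 0.0], [0.0, -0.0, -1.0]]
ft_force: [0.2, 0.1, -1.9]
width: 0.0597
```

```bash
python3 -m handwheel '[0,0,0,0,0,-0.02,45, 0,0,0,0,0,-0.04,45, 0,0,0,0,0,-0.04,45]'
```

```text
time: 12.57
tcp_pos: [0.515, -0.1554, 0.0036]
ee_rot: [[0.312, 0.95, -0.0], [0.95, -0.312, -0.0], [-0.0, -0.0, -1.0]]
ft_force: [-5.6, 0.7, 11.6]
width: 0.0598
```

Contact (11.6 N). I'll release, rise and turn 90°.

```bash
python3 -m handwheel '[0,0,0,0,0,0.02,62, 0,0,0,0,0,0.02,70, 0,0,0,0,0,0.02,87, 0,0,0,0,0,0.02,87, 0,0,0,0,0,0.02,87, 0,0,0,0,0,0.6,87, 0,0,0,0,0,1.4,87, 0,0,0,0,0,2.2,87, 0,0,1,0,0,2.6,87, 0,0,2,0,0,2.7,87, 0,0,3,0,0,2.7,87, 0,0,4,0,0,2.7,87]'
python3 - <<'E'
from h import *
go(.515,-.155,.085,71.8)
E
```

```text
time: 13.57
tcp_pos: [0.5152, -0.1555, 0.085]
ee_rot: [[-0.106, 0.994, 0.0], [0.994, 0.106, -0.001], [-0.001, 0.0, -1.0]]
ft_force: [-0.4, 0.2, 0.0]
width: 0.087
t 13.5667 tcp [ 0.5152 -0.1555  0.085 ] q [ 0.84  0.36 -0.74  1.82  0.27  1.07  0.11] w 0.087 F [-0.4  0.2  0. ]
turn [0.000e+00 1.000e-02 1.095e+01] shift [-0.01  0.02  0.  ]
```

```bash
python3 -m handwheel '[0,0,1,0,0.02,0,87, 0,0,2,0,0.02,0,87, 0,0,3,0,0.02,0,87, 0,0,4,0,0.02,0,87, 0,0,5,0,0.02,0,87, 0,0,6.1,0,0.02,0,87, 0,0,7.2,0,0.02,0,87, 0,0,8.3,0,0.02,0,87, 0,0,9.4,0,0.02,0,87, 0,0,10.3,0,0.02,0,87, 0,0.01,10.95,0,0.02,0,87, 0,0.01,10.95,0,0.02,0,87]'
python3 -m handwheel '[0,0,0,0,0,0,87, 0,0,0,0,0,0,87]'
python3 - <<'E'
from h import *
go(.5152,-.1555,.0145,71.8)
cap('scene','sc3');p,d,P=load('sc3');c1=cv2.resize(p[80:240,160:360],None,fx=3,fy=3,interpolation=cv2.INTER_CUBIC);cv2.imwrite('pics/sc3z.png',c1[:,:,::-1])
E
```

```text
time: 14.57
tcp_pos: [0.5151, -0.155, 0.0848]
ee_rot: [[-0.951, 0.31, -0.0], [0.31, 0.951, -0.0], [0.0, -0.0, -1.0]]
ft_force: [-0.6, -0.1, -0.0]
width: 0.0874
time: 14.73
tcp_pos: [0.5151, -0.155, 0.0847]
ee_rot: [[-0.95, 0.312, -0.0], [0.312, 0.95, -0.0], [0.0, -0.0, -1.0]]
ft_force: [-0.5, -0.7, 0.0]
width: 0.0869
t 14.7333 tcp [ 0.5151 -0.155   0.0847] q [ 1.    0.43 -0.94  1.81  0.38  1.1   1.17] w 0.0869 F [-0.5 -0.7  0. ]
turn [ 0.   -0.   -0.01] shift [ 0.   -0.02 -2.34]
```

View pics/sc3z.png

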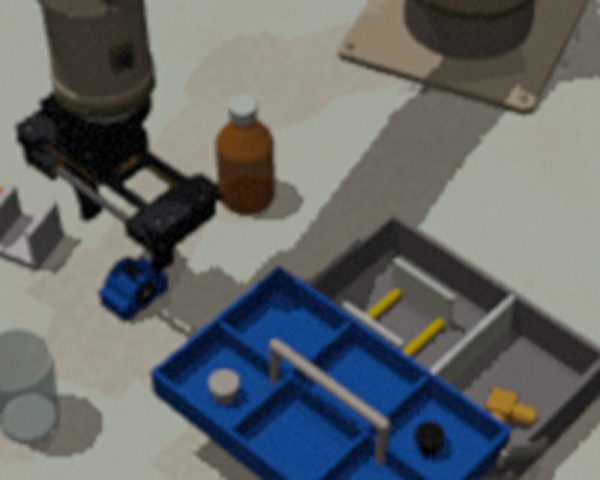

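The cassette stands upright on the bench and the jaws straddle its wide faces. Going down for the second grasp.

```bash
python3 -m handwheel '[0,0,0,0,0,-0.5,87, 0,0,0,0,0,-1,87, 0,0,0,0,0,-1.5,87, 0,0,0,0,0,-2,87, 0,0,0,0,0,-2.34,87, 0,0,0,0,0,-2.34,87, 0,0,0,0,0,-2.34,60, 0,0,0,0,0,-2.34,40, 0,0,0,0,0,-2.34,25, 0,0,0,0,0,-2.34,25, 0,0,0,0,0,-2.34,25, 0,0,0,0,0,-2.34,25]'
python3 -m handwheel '[0,0,0,0,0,0,25, 0,0,0,0,0,0,25, 0,0,0,0,0,0,25, 0,0,0,0,0,0,25]'
python3 - <<'E'
from h import *
p,d,P=load('s2'); hsv=cv2.cvtColor(p,cv2.COLOR_RGB2HSV)
c=np.radians(-18.2); ex=np.array([np.cos(c),np.sin(c)]); ey=np.array([-np.sin(c),np.cos(c)]); C=np.array([.4775,.1487])
L=P[...,:2]-C; X=L@ex; Y=L@ey
for nm in ('s2','sc2'):
    p,d,P=load(nm); hsv=cv2.cvtColor(p,cv2.COLOR_RGB2HSV); L=P[...,:2]-C; X=L@ex; Y=L@ey
    reg=(abs(X)<.08)&(abs(Y)<.13)
    ye=reg&(hsv[...,0]>20)&(hsv[...,0]<35)&(hsv[...,1]>130)&(P[...,2]<.035)&(Y<-.01)
    nn,lab,st,ce=cv2.connectedComponentsWithStats(ye.astype(np.uint8))
    for i in range(1,nn):
        if st[i,4]>8:
            k=lab==i; print(nm,'bar',st[i,4],X[k].min().round(4),X[k].max().round(4),'Y',np.percentile(Y[k],[2,50,98]).round(4),np.median(P[k][:,2]).round(4))
    wl=reg&(P[...,2]>.055)&(P[...,2]<.07)&(abs(X)<.06)&(Y<-.012)&(Y>-.1)
    for s in (1,-1):
        k=wl&(s*X>0)
        if k.sum(): print(nm,'wall',k.sum(),np.percentile(X[k],[2,50,98]).round(4),'Y',np.percentile(Y[k],[2,98]).round(4))
    rim=reg=(abs(X)<.1)&(abs(Y)<.15)&(P[...,2]>.055)&(P[...,2]<.068)
    print('rim',np.percentile(X[rim],[1,99]),np.percentile(Y[rim],[1,99]))
b=C-.0525*ey; print('bay',b)
go(b[0],b[1],.12,71.8)
E
```

```text
time: 15.78
tcp_pos: [0.5153, -0.1551, 0.0149]
ee_rot: [[-0.95, 0.312, 0.0], [0.312, 0.95, -0.001], [-0.001, -0.0, -1.0]]
ft_force: [-0.2, 0.6, -0.1]
width: 0.0549
time: 16.12
tcp_pos: [0.5153, -0.1552, 0.015]
ee_rot: [[-0.95, 0.312, 0.0], [0.312, 0.95, -0.001], [-0.001, -0.001, -1.0]]
ft_force: [0.1, -0.4, 1.2]
width: 0.0356
s2 bar 42 -0.0206 0.0336 Y [-0.084  -0.0793 -0.075 ] 0.0254
s2 bar 52 -0.0296 0.0335 Y [-0.0294 -0.026  -0.0212] 0.025
s2 wall 42 [0.0339 0.0364 0.0408] Y [-0.0846 -0.0207]
s2 wall 43 [-0.0385 -0.0364 -0.0326] Y [-0.0893 -0.0192]
rim [-0.0849247   0.09080948] [-0.13557354  0.13557889]
sc2 bar 44 -0.0357 0.0092 Y [-0.0823 -0.0779 -0.0755] 0.0253
sc2 bar 58 -0.0351 0.0163 Y [-0.0303 -0.0244 -0.0216] 0.0237
sc2 wall 66 [0.0317 0.0363 0.0399] Y [-0.0871 -0.019 ]
sc2 wall 70 [-0.0414 -0.0365 -0.0329] Y [-0.0875 -0.0194]
rim [-0.08525103  0.08409544] [-0.13133955  0.13588709]
bay [0.46110242 0.09882647]
t 16.1167 tcp [ 0.5153 -0.1552  0.015 ] q [ 0.94  0.52 -0.88  1.86  0.48  0.98  1.11] w 0.0356 F [ 0.1 -0.4  1.2]
turn [ 0.01  0.   -0.01] shift [-1.81  8.47  3.5 ]
```

Width is 35.6 mm on the wide faces, which is right. The bars and walls measure the bay's centre within about 1 mm of (0.461, 0.099). Lifting and carrying it there.

```bash
python3 -m handwheel '[0,0,0,0,0,0.5,20, 0,0,0,0,0,1.3,20, 0,0,0,0,0,2.3,20, 0,0,0,0,0,3.3,20, 0,0,0,-0.1,0.5,4.1,20, 0,0,0,-0.3,1.4,4.5,20, 0,0,0,-0.5,2.4,4.6,20, 0,0,0,-0.7,3.4,4.6,20, 0,0,0,-0.9,4.4,4.6,20, 0,0,0,-1.2,5.4,4.6,20, 0,0,0,-1.4,6.4,4.6,20, 0,0,0,-1.5,7.2,4.6,20]'
python3 -m handwheel '[0,0,0,-0.15,0.7,0,20, 0,0,0,-0.25,1.1,0,20, 0,0,0,-0.25,1.1,0,20, 0,0,0,-0.25,1.1,0,20]'
python3 - <<'E'
from h import *
go(.4612,.0992,.045,71.8)
cap('side','s4');p,d,P=load('s4');c1=cv2.resize(p[120:290,180:340],None,fx=3,fy=3,interpolation=cv2.INTER_CUBIC);cv2.imwrite('pics/s4z.png',c1[:,:,::-1])
E
```

```text
time: 17.12
tcp_pos: [0.469, 0.0632, 0.1538]
ee_rot: [[-0.951, 0.31, 0.0], [0.31, 0.951, -0.002], [-0.001, -0.002, -1.0]]
ft_force: [0.7, 0.1, -2.9]
width: 0.0356
time: 17.45
tcp_pos: [0.4613, 0.0967, 0.1543]
ee_rot: [[-0.951, 0.308, 0.001], [0.308, 0.951, -0.002], [-0.001, -0.002, -1.0]]
ft_force: [0.0, 0.4, -2.5]
width: 0.0358
t 17.45 tcp [0.4613 0.0967 0.1543] q [ 0.79  0.19 -1.17  1.9   0.19  1.18  0.81] w 0.0358 F [ 0.   0.4 -2.5]
turn [ 0.02  0.01 -0.04] shift [-0.    0.08 -3.64]
```

View pics/s4z.png

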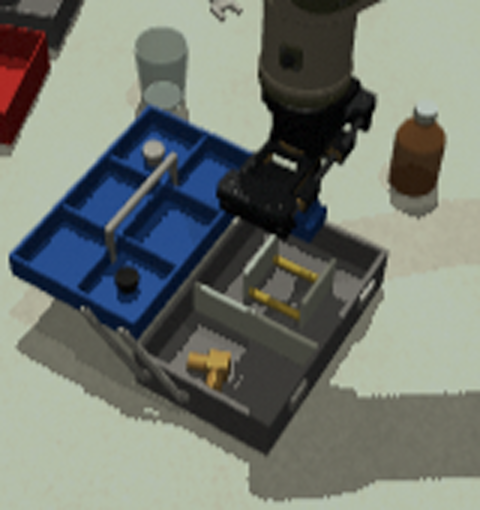

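```bash
python3 -m handwheel '[0.02,0.01,-0.04,0,0.08,-0.4,20, 0.02,0.01,-0.04,0,0.08,-1,20, 0.02,0.01,-0.04,0,0.08,-1.6,20, 0.02,0.01,-0.04,0,0.08,-2.2,20, 0.02,0.01,-0.04,0,0.08,-2.7,20, 0.02,0.01,-0.04,0,0.08,-3,20, 0.02,0.01,-0.04,0,0.08,-3.1,20, 0.02,0.01,-0.04,0,0.08,-3.1,20, 0.02,0.01,-0.04,0,0.08,-3.1,20]'
python3 - <<'E'
from h import *
go(.4612,.0992,.0305,71.8)
E
```

```text
time: 18.25
tcp_pos: [0.4619, 0.0982, 0.0615]
ee_rot: [[-0.949, 0.314, -0.0], [0.314, 0.949, -0.0], [0.0, -0.0, -1.0]]
ft_force: [0.3, 0.3, -2.1]
width: 0.0358
t 18.25 tcp [0.4619 0.0982 0.0615] q [ 0.66  0.35 -1.08  1.99  0.36  1.01  0.66] w 0.0358 F [ 0.3  0.3 -2.1]
turn [ 0.   -0.    0.02] shift [-0.02  0.03 -1.03]
```

```bash
python3 -m handwheel '[0,0,0.02,-0.02,0.03,-0.2,20, 0,0,0.02,-0.02,0.03,-0.45,20, 0,0,0.02,-0.02,0.03,-0.7,20, 0,0,0.02,-0.02,0.03,-0.9,20, 0,0,0.02,-0.02,0.03,-1,20, 0,0,0.02,-0.02,0.03,-1,20, 0,0,0.02,-0.02,0.03,-1,20]'
python3 - <<'E'
from h import *
go(.4612,.0992,.0295,71.8)
E
```

```text
time: 18.83
tcp_pos: [0.4612, 0.0992, 0.0314]
ee_rot: [[-0.95, 0.312, -0.001], [0.312, 0.95, 0.0], [0.001, -0.0, -1.0]]
ft_force: [-0.3, 0.0, -2.4]
width: 0.0357
t 18.8333 tcp [0.4612 0.0992 0.0314] q [ 0.62  0.4  -1.04  2.01  0.42  0.96  0.62] w 0.0357 F [-0.3  0.  -2.4]
turn [-0.   -0.01 -0.01] shift [ 0.   -0.   -0.06]
```

```bash
python3 -m handwheel '[0,0,0,0,0,-0.03,20, 0,0,0,0,0,-0.06,20, 0,0,0,0,0,-0.06,20]'
```

```text
time: 19.08
tcp_pos: [0.4615, 0.0994, 0.03]
ee_rot: [[-0.95, 0.312, 0.0], [0.312, 0.95, 0.0], [-0.0, 0.0, -1.0]]
ft_force: [-0.9, 0.2, 2.7]
width: 0.0357
```

```bash
python3 -m handwheel '[0,0,0,0,0,0,45, 0,0,0,0,0,0,60, 0,0,0,0,0,0,60, 0,0,0,0,0,0,60, 0,0,0,0,0,0.5,60, 0,0,0,0,0,1.2,60, 0,0,0,0,0,2.2,60, 0,0,0,0,0,3.2,60, 0,0,0,0,0,4.2,60, 0,0,0,0,0,5,60]'
python3 - <<'E'
from h import *
go(.6261,.1002,.20,-18.2)
E
```

```text
time: 19.92
tcp_pos: [0.4617, 0.0998, 0.182]
ee_rot: [[-0.95, 0.311, 0.001], [0.311, 0.95, 0.0], [-0.001, 0.0, -1.0]]
ft_force: [0.8, -0.3, 0.0]
width: 0.06
t 19.9167 tcp [0.4617 0.0998 0.182 ] q [ 0.82  0.15 -1.19  1.86  0.15  1.23  0.84] w 0.06 F [ 0.8 -0.3  0. ]
turn [ 1.000e-02  1.000e-02 -1.501e+01] shift [5.48 0.01 0.6 ]
```

```bash
python3 -m handwheel '[0,0,-1,0.3,0,1,50, 0,0,-2,0.8,0,1.6,50, 0,0,-3,1.4,0,1.6,50, 0,0,-4,2,0,1.6,50, 0,0,-5,2.6,0,1.6,50, 0,0,-6,3.2,0,1.6,50, 0,0,-7,3.8,0,1.6,50, 0,0,-8,4.4,0,1.6,50, 0,0,-9.1,5,0,1.6,50, 0,0,-10.2,5.48,0,1.6,50, 0,0,-11.3,5.48,0,1.6,50, 0,0,-12.4,5.48,0,1.6,50]'
python3 - <<'E'
from h import *
cap('side','s5');p,d,P=load('s5');c1=cv2.resize(p[160:290,180:340],None,fx=4,fy=4,interpolation=cv2.INTER_CUBIC);cv2.imwrite('pics/s5z.png',c1[:,:,::-1])
go(.6261,.1002,.20,-18.2)
hsv=cv2.cvtColor(p,cv2.COLOR_RGB2HSV)
c=np.radians(-18.2); ex=np.array([np.cos(c),np.sin(c)]); ey=np.array([-np.sin(c),np.cos(c)]); C=np.array([.4775,.1487])
L=P[...,:2]-C; X=L@ex; Y=L@ey
k=(hsv[...,0]>100)&(hsv[...,0]<128)&(hsv[...,1]>140)&(abs(X)<.04)&(abs(Y+.0525)<.04)&(P[...,2]<.07)
print(k.sum(),X[k].min(),X[k].max(),Y[k].min(),Y[k].max(),np.percentile(P[k][:,2],[1,50,99]))
E
```

```text
time: 20.92
tcp_pos: [0.6265, 0.1, 0.2293]
ee_rot: [[0.05, 0.999, -0.001], [0.999, -0.05, -0.0], [-0.0, -0.001, -1.0]]
ft_force: [0.5, -0.2, -0.0]
width: 0.0497
t 20.9667 tcp [0.6263 0.1001 0.2296] q [ 0.37  0.47 -0.84  1.39  0.35  1.43 -0.52] w 0.0498 F [0.6 0.1 0.6]
turn [ 0.   -0.   -2.48] shift [-0.01  0.   -0.99]
169 -0.02587619616743127 0.03230743511119072 -0.06989226215407643 -0.032270921916893756 [0.02168188 0.04718551 0.06177974]
```

View pics/s5z.png

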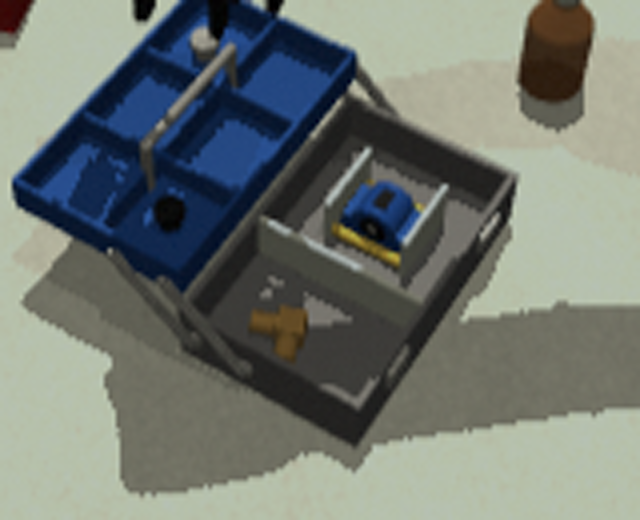

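The cassette is seated level between the bars and walls at (378,215), centred in y at about -51 mm. Now I'll take the handle again.

```bash
python3 -m handwheel '[0,0,-1.2,0,0,0,50, 0,0,-2.48,0,0,0,50, 0,0,-2.48,0,0,-0.5,50, 0,0,-2.48,0,0,-1.2,50, 0,0,-2.48,0,0,-1.6,50, 0,0,-2.48,0,0,-1.6,50]'
python3 - <<'E'
from h import *
go(.6261,.1002,.1254,-18.2)
E
```

```text
time: 21.47
tcp_pos: [0.6248, 0.0995, 0.1787]
ee_rot: [[0.31, 0.951, -0.005], [0.951, -0.31, -0.001], [-0.003, -0.004, -1.0]]
ft_force: [0.0, -0.3, -0.3]
width: 0.0501
t 21.4667 tcp [0.6248 0.0995 0.1787] q [ 0.34  0.49 -0.78  1.46  0.35  1.34 -0.78] w 0.0501 F [ 0.  -0.3 -0.3]
turn [ 0.01 -0.04 -0.02] shift [ 0.04  0.02 -1.78]
```

```bash
python3 -m handwheel '[0,-0.04,-0.02,0.04,0.02,-0.4,50, 0,-0.04,-0.02,0.04,0.02,-0.9,50, 0,-0.04,-0.02,0.04,0.02,-1.4,50, 0,-0.04,-0.02,0.04,0.02,-1.78,50, 0,-0.04,-0.02,0.04,0.02,-1.78,50, 0,-0.04,-0.02,0.04,0.02,-1.78,20, 0,-0.04,-0.02,0.04,0.02,-1.78,0, 0,-0.04,-0.02,0.04,0.02,-1.78,0, 0,-0.04,-0.02,0.04,0.02,-1.78,0, 0,-0.04,-0.02,0.04,0.02,-1.78,0, 0,-0.04,-0.02,0.04,0.02,-1.78,0, 0,-0.04,-0.02,0.04,0.02,-1.78,0]'
python3 -m handwheel '[0,0,0,0,0,0,0, 0,0,0,0,0,0,0, 0,0,0,0,0,0,0, 0,0,0,0,0,0,0]'
python3 - <<'E'
from h import *
go(.4767,.1492,.1045,-18.2)
c=np.radians(-18.2)
f=lambda a:np.array([.1*np.sin(a-1.047)*np.cos(c),.1*np.sin(a-1.047)*np.sin(c),.1*np.cos(a-1.047)])
for a in np.linspace(1.83,0,25)[1:]: print(round(a,2),((f(a)-f(1.83))/.03).round(2),((f(a)-f(.915))/.03).round(2))
E
```

```text
time: 22.47
tcp_pos: [0.6261, 0.1001, 0.1254]
ee_rot: [[0.312, 0.95, -0.0], [0.95, -0.312, -0.001], [-0.001, 0.0, -1.0]]
ft_force: [-0.2, 0.7, 0.1]
width: 0.0111
time: 22.8
tcp_pos: [0.6261, 0.1, 0.1254]
ee_rot: [[0.312, 0.95, -0.0], [0.95, -0.312, -0.001], [-0.001, 0.0, -1.0]]
ft_force: [-0.2, 1.1, -0.2]
width: 0.0089
t 22.8 tcp [0.6261 0.1    0.1254] q [ 0.33  0.53 -0.76  1.52  0.38  1.24 -0.8 ] w 0.0089 F [-0.2  1.1 -0.2]
turn [ 0.01 -0.    0.  ] shift [-4.98  1.64 -0.7 ]
1.75 [-0.18  0.06  0.17] [ 2.47 -0.81 -0.77]
1.68 [-0.37  0.12  0.33] [ 2.28 -0.75 -0.61]
1.6 [-0.57  0.19  0.47] [ 2.08 -0.68 -0.47]
1.52 [-0.78  0.26  0.6 ] [ 1.87 -0.62 -0.34]
1.45 [-1.    0.33  0.71] [ 1.65 -0.54 -0.24]
1.37 [-1.22  0.4   0.8 ] [ 1.43 -0.47 -0.15]
1.3 [-1.45  0.48  0.87] [ 1.2  -0.39 -0.07]
1.22 [-1.69  0.56  0.92] [ 0.96 -0.32 -0.02]
1.14 [-1.93  0.63  0.96] [ 0.72 -0.24  0.01]
1.07 [-2.17  0.71  0.97] [ 0.48 -0.16  0.03]
0.99 [-2.41  0.79  0.97] [ 0.24 -0.08  0.02]
0.92 [-2.65  0.87  0.94] [0. 0. 0.]
0.84 [-2.89  0.95  0.9 ] [-0.24  0.08 -0.04]
0.76 [-3.12  1.03  0.84] [-0.47  0.16 -0.1 ]
0.69 [-3.35  1.1   0.76] [-0.7   0.23 -0.19]
0.61 [-3.57  1.18  0.66] [-0.92  0.3  -0.28]
0.53 [-3.79  1.25  0.54] [-1.14  0.37 -0.4 ]
0.46 [-3.99  1.31  0.41] [-1.34  0.44 -0.53]
0.38 [-4.19  1.38  0.26] [-1.54  0.51 -0.68]
0.31 [-4.37  1.44  0.09] [-1.72  0.57 -0.85]
0.23 [-4.55  1.49 -0.08] [-1.89  0.62 -1.03]
0.15 [-4.7   1.55 -0.28] [-2.05  0.67 -1.22]
0.08 [-4.85  1.59 -0.48] [-2.2   0.72 -1.42]
0.0 [-4.98  1.64 -0.7 ] [-2.33  0.76 -1.64]
```

```bash
python3 -m handwheel '[0,0,0,-0.18,0.06,0.17,0, 0,0,0,-0.37,0.12,0.33,0, 0,0,0,-0.57,0.19,0.47,0, 0,0,0,-0.78,0.26,0.6,0, 0,0,0,-1,0.33,0.71,0, 0,0,0,-1.22,0.4,0.8,0, 0,0,0,-1.45,0.48,0.87,0, 0,0,0,-1.69,0.56,0.92,0, 0,0,0,-1.93,0.63,0.96,0, 0,0,0,-2.17,0.71,0.97,0, 0,0,0,-2.41,0.79,0.97,0, 0,0,0,-2.65,0.87,0.94,0]'
python3 - <<'E'
from h import *
go(.4767,.1492,.1045,-18.2)
E
```

```text
time: 23.8
tcp_pos: [0.5458, 0.1264, 0.1537]
ee_rot: [[0.312, 0.95, -0.0], [0.95, -0.312, -0.001], [-0.002, 0.0, -1.0]]
ft_force: [0.7, -0.6, 1.1]
width: 0.0088
t 23.8 tcp [0.5458 0.1264 0.1537] q [ 0.39  0.35 -0.84  1.69  0.28  1.22 -0.83] w 0.0088 F [ 0.7 -0.6  1.1]
turn [ 0.01 -0.   -0.  ] shift [-2.3   0.76 -1.64]
```

```bash
python3 -m handwheel '[0,0,0,-0.22,0.08,-0.04,0, 0,0,0,-0.45,0.16,-0.1,0, 0,0,0,-0.68,0.23,-0.19,0, 0,0,0,-0.9,0.3,-0.28,0, 0,0,0,-1.12,0.37,-0.4,0, 0,0,0,-1.32,0.44,-0.53,0, 0,0,0,-1.52,0.51,-0.68,0, 0,0,0,-1.7,0.57,-0.85,0, 0,0,0,-1.87,0.62,-1.03,0, 0,0,0,-2.03,0.67,-1.22,0, 0,0,0,-2.18,0.72,-1.42,0, 0,0,0,-2.24,0.74,-1.52,0]'
python3 -m handwheel '[0,0,0,-0.05,0.02,-0.08,0, 0,0,0,-0.07,0.02,-0.13,0, 0,0,0,-0.07,0.02,-0.13,0]'
python3 - <<'E'
from h import *
go(.4767,.1492,.1045,-18.2)
E
```

```text
time: 24.8
tcp_pos: [0.478, 0.1487, 0.1071]
ee_rot: [[0.312, 0.95, -0.001], [0.95, -0.312, -0.001], [-0.002, -0.0, -1.0]]
ft_force: [-0.9, -1.1, -3.9]
width: 0.0091
time: 25.05
tcp_pos: [0.4767, 0.1492, 0.1044]
ee_rot: [[0.312, 0.95, 0.001], [0.95, -0.312, -0.002], [-0.002, 0.002, -1.0]]
ft_force: [-4.5, -4.3, 11.2]
width: 0.0083
t 25.05 tcp [0.4767 0.1492 0.1044] q [ 0.39  0.27 -0.88  1.89  0.24  1.08 -0.9 ] w 0.0083 F [-4.5 -4.3 11.2]
turn [0.02 0.01 0.  ] shift [ 0. -0.  0.]
```

The tray is back at its original closed pose and pressing on the rim with 11 N. I'll release it and retreat.

```bash
python3 -m handwheel '[0,0,0,0,0,0,30, 0,0,0,0,0,0,50, 0,0,0,0,0,0,50, 0,0,0,0,0,0,50, 0,0,0,0,0,0,50, 0,0,0,0,0,0.7,50, 0,0,0,0,0,1.6,50, 0,0,0,0,0,2.7,50, 0,0,0,0,0,3.9,50, 0,0,0,0,-1,5,50, 0,0,0,-0.5,-2,5.5,50, 0,0,0,-0.5,-2,5.5,50]'
python3 -m handwheel '[0,0,0,0,-1,0,50, 0,0,0,0,-2.2,0,50, 0,0,0,0,-3.4,0,50, 0,0,0,0,-4.6,0,50, 0,0,0,0,-5,0,50, 0,0,0,0,-5,0,50, 0,0,0,0,-5,0,50, 0,0,0,0,-5,0,50]'
python3 - <<'E'
from h import *
go(.4767,.1492,.1045,-18.2)
for n in ['scene','side']:
    cap(n,n+'9'); p,d,P=load(n+'9'); p0,d0,P0=load(n+'0')
    hsv=cv2.cvtColor(p,cv2.COLOR_RGB2HSV)
    tr=(hsv[...,0]>105)&(hsv[...,0]<125)&(hsv[...,1]>150)&(P[...,2]>.06)&(np.hypot(P[...,0]-.48,P[...,1]-.15)<.2)
    top=tr&(P[...,2]>.09)&(P[...,2]<.103)
    print(n,cv2.minAreaRect(P[top][:,:2].astype(np.float32)))
    m=cv2.dilate(tr.astype(np.uint8),np.ones((7,7)))>0
    h=m&(P[...,2]>.108)&(P[...,2]<.135); print('handle',P[h].mean(0),'floor',np.median(P[tr&(P[...,2]<.08)][:,2]))
p=cv2.imread('pics/scene9.png'); q=cv2.imread('pics/side9.png')
cv2.imwrite('pics/f.png',np.hstack([cv2.resize(p[110:250,130:390],None,fx=1.9,fy=1.9),cv2.resize(q[90:280,180:330],(300,266))]))
E
```

```text
time: 26.05
tcp_pos: [0.4625, 0.0844, 0.2732]
ee_rot: [[0.318, 0.948, 0.006], [0.948, -0.318, -0.004], [-0.002, 0.007, -1.0]]
ft_force: [2.0, -0.9, 0.4]
width: 0.05
time: 26.72
tcp_pos: [0.4627, -0.064, 0.2732]
ee_rot: [[0.316, 0.949, 0.007], [0.949, -0.316, -0.004], [-0.002, 0.007, -1.0]]
ft_force: [-0.0, 0.1, -0.1]
width: 0.0502
t 26.7167 tcp [ 0.4627 -0.064   0.2732] q [ 0.75 -0.02 -0.69  1.75 -0.01  1.4  -0.26] w 0.0502 F [-0.   0.1 -0.1]
turn [0.04 0.06 0.03] shift [ 0.47  7.11 -5.62]
scene ((0.47729918360710144, 0.1487194299697876), (0.2615261971950531, 0.16329540312290192), 71.73761749267578)
handle [0.47822169 0.14998914 0.12179906] floor 0.06818835770760501
side ((0.47706499695777893, 0.14819784462451935), (0.26469266414642334, 0.15913617610931396), 71.87728118896484)
handle [0.47915907 0.15382419 0.12300341] floor 0.06883517742269352
```

View pics/f.png

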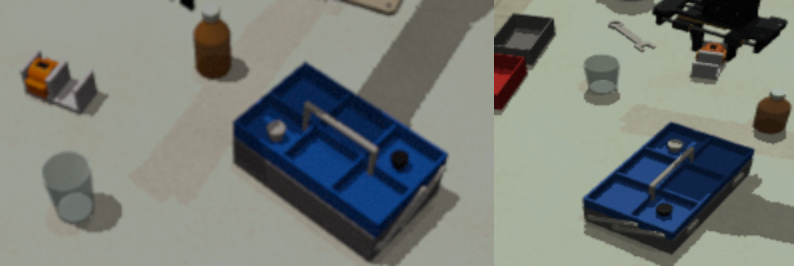

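The tray is shut, with tray and handle within 0.5 mm of their starting pose. Both plugs lie in it, the orange cassette is still in the rack, and the bottle and beaker look undisturbed. Handing in.

```bash
python3 -c "
from h import *
print(order.hand_in())"
```

```text
the job is handed in; nothing more can be done
None
```

The blue cassette is packed in its bay, the tray is closed over it, and I handed the job in at about 27 s of the 72 s allowed. I swung the tray to its back stop and took the cassette out of the rack by its ends. I set it on the bench and took it again by its wide faces, then lowered it into the bay. Finally I swung the tray home and let go.

**Last checks:**
- **Cassette:** before closing, it stood level between the bars and end walls, centred to about 3 mm in x and 2 mm in y. One camera reading put its top at 62 mm, where 57 mm is expected. That camera also read the rack top 7 mm too high. I took the 62 mm as camera error, because the cassette touched the floor at the expected tool height.
- **Tray:** after closing, the tray and its handle were within about 0.5 mm of where they started, and the tray pressed on the rim with 11 N before I released it. Both plugs are still in it.
- **Everything else:** the orange cassette, bottle and beaker looked unmoved in the final view; I did not measure them or check the paddle and wrench. The brass elbow was in its bay when I last saw it, before closing. The arm is clear and reads no contact force.

One slip: my first move included a mistyped tilt of about 2° in free air, which I corrected on the next move.

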